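# Park the mouse in the sanitiser dock

### The job

Push the cordless mouse, without lifting it off the desk, nose first between the flared guides of the sanitiser dock until it sits straight and fully home against the back of the dock. Then close the dock's hinged amber cover over it, and leave the mug, the stapler and the pen pot standing where they are.

Things in the scene. Friction and masses are not known exactly. Their poses are not given: they have to be found in the camera images.
- mouse: loose black cordless mouse, about 110 g, flat on the desk: 112 long (x), 62 wide (y), 38 high (z); straight side walls up to 22 high, a narrower hump above. Origin at the centre of its underside; +x points to its round nose (radius 31, 56 ahead of the origin), marked by an orange wheel; the rear end, 56 behind the origin, is flat over 46 of the width, with cut corners
- dock: grey and white dock fixed to the desk, floor open: the mouse slides on the desk. Origin on the desk, where the mouse's origin comes when fully home, the mouse's +x then along the dock's +x (into the dock). Two grey parallel walls, 66 apart, 46 high, run from x = -40 to the back wall at x = +56 (a block to x = +92, 46 high, 126 wide)
- dock_mouth (a point): middle of the dock's mouth, on the desk, 130 along the dock's -x from its origin, axes as the dock's. The two white flared guides, 30 high and 8 thick, of slick plastic (friction about 0.2), start here 157 apart and converge to 66 apart at the dock's x = -40, where the parallel walls begin
- cover (a joint): hinge of the dock's amber see-through cover with black rim, in rad: 0 = closed (level over the walls), about 1.57 = standing upright, largest 1.95 = leaning back away from the mouth. It starts open. A stiff hinge: it stays where it is left and takes about 1 to 2 N at its edge to swing; weight 120 g
- cover_hinge (a point): point on the cover's hinge axis, in the middle of its width: 78 along the dock's +x from its origin and 50 above the desk; the axis lies along the dock's y. The point's axes are the dock's axes
- cover_edge (a point): middle of the cover's free edge, the black strip, 150 from the hinge axis. The cover is a flat panel 112 wide, 153 long from the hinge and 6 thick; it lies against its hinge axis with its underside, and when closed its top is 56 above the desk and it reaches over the whole mouse
- mug: loose blue mug, 80 wide, 90 high, origin at the centre of its underside; to be left alone
- stapler: loose white and black stapler, 140 long (x), 36 wide, 40 high, origin at the centre of its underside; to be left alone
- pen_pot: loose black square pen pot, 90 x 90 and 90 high, pens in it up to 150 high, origin at the centre of its underside; to be left alone
Mind the look-alikes: they are no part of the job. Leave any yellow look-alike of the mouse alone.

How it is judged:
By the outcome, as a careful person would: the job done as asked, in the order asked, and still so for the second after the job is handed in, with the robot touching nothing.
It also fails if it takes over 58 s, if anything falls off the work surface, if the arm or the gripper's body presses on something with over 40 N, if the wrist force passes 120 N, or if a joint passes its speed limit or range.

### The arm

A 7-joint arm with a two-finger parallel gripper is mounted at the origin on the work surface. World frame = base frame: x ahead of the robot, y to its left, z up, the work surface at z = 0. Lengths are in m, angles in rad, forces in N, time in s.
With the tool pointing down it reaches from about 0.4 to 0.85 m from the base axis. Payload 4.5 kg.
Tool frame: the origin (TCP) lies at the very end of the fingers, on their centre line; the grasp point (between the pads) lies 19 mm behind it; z points along the fingers, y is the line along which they close (so a half turn about z gives the same grasp; the last joint's range is limited). The gripper opens to 88 mm and grips with 3 to 60 N. Pads are 18 mm wide; open, the fingers measure 123 mm over their backs; the gripper's body (75 mm by 187 mm) begins 45 mm behind the grasp point.
Start: joints at [-1.249, 0.689, -0.195, 1.565, 0.157, 0.902, -0.215], TCP at [0.177, 0.599, 0.239] pointing down, gripper open.
Joint ranges: [-3.01, 3.01], [-0.46, 2.08], [-1.47, 1.51], [0.13, 2.56], [-1, 4.14], [0.04, 2.09], [-2.66, 2.66]. Speed limits (rad/s): [2.57, 2.57, 3.14, 3.14, 3.14, 3.14, 3.14].

### API

Orientations are given as a unit quaternion [x, y, z, w].
In Python, from plant import r gives the robot as it stands. The module is installed in compiled form; this text tells all that it offers.
- The arm moves only by the tool step_arm, never from a script. Its argument "increments" is a list of rows, each a list of 2 entries, a list of its own where there are three numbers: the shift along the world's x, y, z in cm, then the turn, a rotation vector about the world's x, y, z in degrees. A call has exactly 10 rows; each row shifts and turns the commanded pose from where the row before left it; what a row does not reach is not made up. A row lasts 1/10 s, in which the tool goes at most 50 mm and 8.59 degrees, less where a joint would pass 70% of its speed; a pose out of reach is approached as far as the arm can. A call is refused whole if a number of a shift passes 5 or a number of a turn 8.59, either way. A call with a gripper value outside its range is refused whole. "fingers" is the opening, from 0 (shut) to 1 (fully open), set as the call begins (left out, the last holds). The fingers move at their own pace and stop on an object; "grip_force" is the grip in N (left out, the last holds). Time passes only in rows, so rows that do not move let the fingers close, or fill a call up. It gives the time, the measured TCP pose, the force, the opening and the grip force at its end, in the units of the state.
- r.get_state(): the state, without advancing time (a new reading comes with each control period).
- r.snapshot(name): name is "side" or "top" or "wrist"; returns (picture, depth): 480x640x3 uint8, red, green, blue; 480x640 float32, m along the optical axis (not along the pixel's ray), 0 where there is no reading.
- r.calibration(name): a dict with "fov_y" (degrees; the focal length in pixels is half the picture's height over the tangent of half this angle, whatever the lens; pixels are square), "cx", "cy" (the principal point, pixels), "k1" (the pictures are not rectified: a ray, as slopes to the right and down, at radius r is drawn at 1 + k1 r^2 times it, then the intrinsics apply), "R" (3x3) and "t" (3): a world point X has camera coordinates R X + t. Camera axes: x right, y down, z forward; pixel columns grow to the right and rows downward; lengths in m; the calibration is good to about 2 mm. A picture is of the moment at which its call begins: read the wrist's pose just before it. calibration takes no time and is no camera call; for the wrist camera it gives the pose at the moment of the call.
- r.finish_job(): hands the job in; it is judged then, once.
The state is a dict: "clock": time; "q": joint angles; "qd": joint speeds; "joint_torque": joint torques, N m; "tool_pos": TCP position; "eef_rot": TCP orientation; "contact_force": force on the tool from outside, world axes, zero at the start; "moment": the same for the moment, N m; "opening": opening from 0.0 (shut) to 1.0 (fully open); "finger_force": force on a finger pad.
Only numpy, scipy, OpenCV 4.12 (cv2) and the standard library are available. Lean on these libraries where they do the work, as an engineer would, in place of code of your own. Each camera call takes 0.05 s, during which the arm holds its last target. There are 200 camera calls.

## Working session

There is one attempt and no reset: what is moved stays moved. The work goes in short steps, Python scripts to look and compute and a tool call to move; the robot and the scene stay as the last step left them, time stands still between calls to the robot, and variables do not carry over. Pictures are saved under pics/ and viewed, at most 10 in all, crops included, and the job is handed in when it is done.

Besides the shell and the picture viewer there is one more tool, called after ">>>" in YAML: its name, and indented under it one key for each argument. step_arm: Moves the arm, as the interface text tells. Its arguments: {"type":"object","properties":{"increments":{"type":"array","items":{"type":"array"}},"fingers":{"type":"number"},"grip_force":{"type":"number"}},"required":["increments"]}

```bash
mkdir -p pics; cat > h.py <<'E'
import numpy as np, cv2, pickle
from plant import r
def snap(name,fn):
    c=r.calibration(name); p,d=r.snapshot(name)
    cv2.imwrite(f'pics/{fn}.png',p[:,:,::-1]); pickle.dump((c,p,d),open(f'pics/{fn}.pkl','wb'))
    return c,p,d
def load(fn): return pickle.load(open(f'pics/{fn}.pkl','rb'))
def K(c):
    f=240/np.tan(np.radians(c['fov_y'])/2); return np.array([[f,0,c['cx']],[0,f,c['cy']],[0,0,1]])
def dirs(c,uv):
    # undistort: s_d = s(1+k1 r^2)
    uv=np.atleast_2d(np.array(uv,float)); k=K(c); sd=(uv-[c['cx'],c['cy']])/k[0,0]; s=sd.copy()
    for _ in range(30): s=sd/(1+c['k1']*(s**2).sum(1,keepdims=True))
    return np.c_[s,np.ones(len(s))]
def atz(c,uv,z):
    R=np.array(c['R']);t=np.array(c['t']); o=-R.T@t; D=dirs(c,uv)@R
    return o+D*((z-o[2])/D[:,2])[:,None]
def bydepth(c,d,uv):
    uv=np.atleast_2d(uv); R=np.array(c['R']);t=np.array(c['t'])
    z=np.array([d[int(v),int(u)] for u,v in uv]); return (dirs(c,uv)*z[:,None]-t)@R
def proj(c,X):
    X=np.atleast_2d(X)@np.array(c['R']).T+np.array(c['t']); s=X[:,:2]/X[:,2:]
    s=s*(1+c['k1']*(s**2).sum(1,keepdims=True)); return s*K(c)[0,0]+[c['cx'],c['cy']]
E
python3 - <<'E'
from h import *
for n in('top','side'):
    c,p,d=snap(n,n+'0'); print(n,c)
s=r.get_state(); print(s['tool_pos'],s['eef_rot'],s['opening'],s['clock'])
E
```

```text
top {'fov_y': 51.596631771610156, 'cx': 310.08127090430946, 'cy': 230.74989307852042, 'k1': -0.07364876006636951, 'R': array([[ 0.02531084, -0.99934794,  0.02575002],
       [-0.98100186, -0.02978563, -0.1916981 ],
       [ 0.19234008, -0.02040878, -0.98111609]]), 't': array([-0.07528874,  0.5751632 ,  1.09013746])}
side {'fov_y': 42.96660789800727, 'cx': 311.7099205750808, 'cy': 228.39567213443914, 'k1': -0.040396502734732234, 'R': array([[ 0.76847198, -0.63968495,  0.0159366 ],
       [-0.35202519, -0.44343358, -0.82428449],
       [ 0.53434921,  0.62782945, -0.5659515 ]]), 't': array([-0.45794534,  0.22376059,  1.14613934])}
[0.17730977 0.59875087 0.23802176] [ 1.43371601e-01  9.89668609e-01 -7.92665659e-04 -3.24867910e-05] 0.9963732329289728 0.1
```

View pics/top0.png

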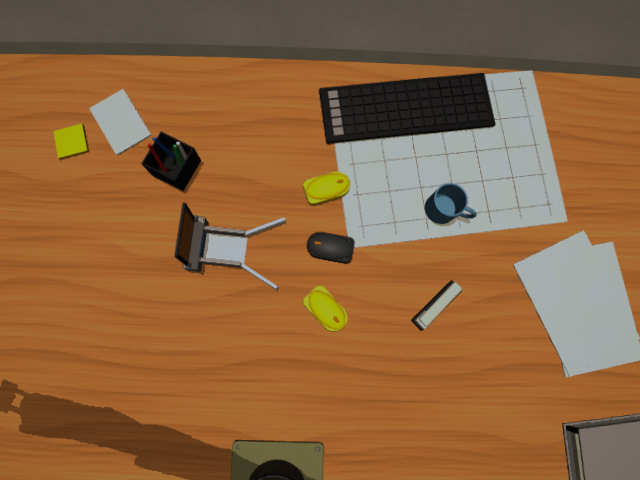

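View pics/side0.png

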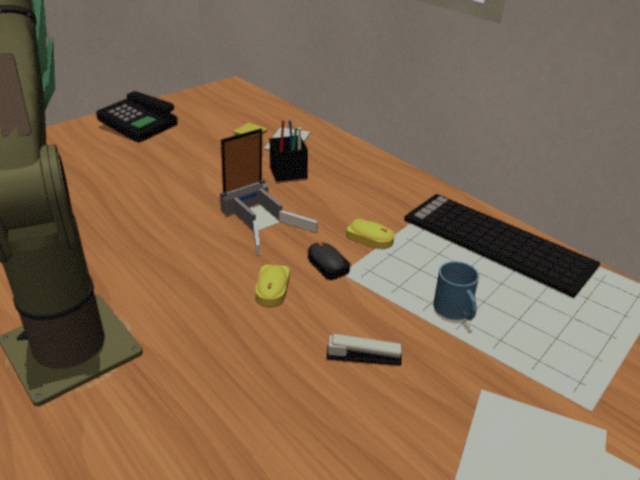

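Look-alikes, by pixel in the top view: the black mouse with orange wheel at (330,247), and yellow mice at (327,187) and (326,309). I choose the black one. The dock is at (225,248) with its mouth to the right. Next, a close crop to check this.

```bash
python3 - <<'E'
from h import *
c,p,d=load('top0')
cr=p[170:330,165:365,::-1]; cv2.imwrite('pics/crop.png',cv2.resize(cr,None,fx=4,fy=3.75*4/3.75,interpolation=cv2.INTER_CUBIC)[:600] if 0 else cv2.resize(cr[:150],None,fx=4,fy=4,interpolation=cv2.INTER_CUBIC))
E
```

```text
(no output)
```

View pics/crop.png

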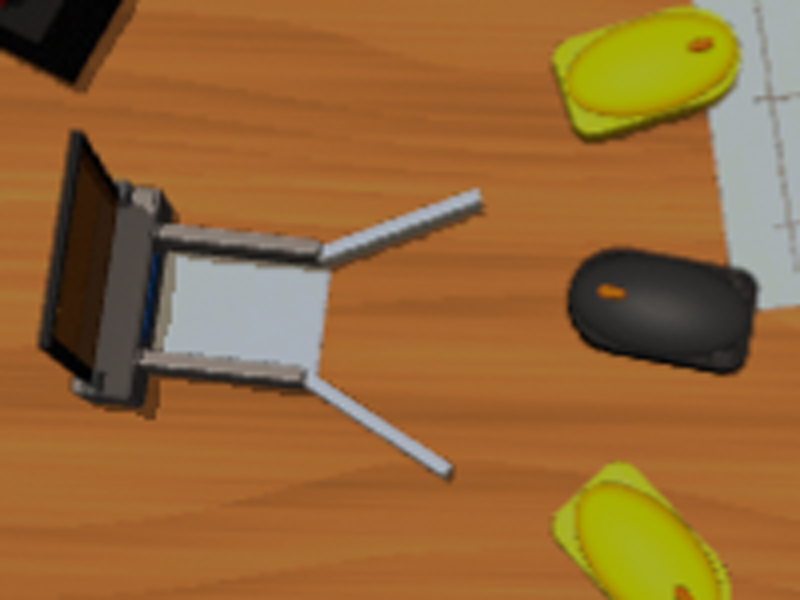

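```bash
cat >> h.py <<'E'
def cloud(c,d):
    v,u=np.mgrid[0:480,0:640]; uv=np.c_[u.ravel(),v.ravel()]; z=d.ravel()
    return ((dirs(c,uv)*z[:,None]-np.array(c['t']))@np.array(c['R'])).reshape(480,640,3)
def mouse(c,p,d,box):
    u0,v0,u1,v1=box; P=cloud(c,d)[v0:v1,u0:u1]; I=p[v0:v1,u0:u1].astype(int)
    m=(I.max(2)<75)&(P[...,2]>0.008)&(P[...,2]<0.05)&(d[v0:v1,u0:u1]>0)
    n,l,s,_=cv2.connectedComponentsWithStats(m.astype(np.uint8)); k=1+s[1:,4].argmax(); m=l==k
    Q=P[m]; rc=cv2.minAreaRect((Q[:,:2]*1000).astype(np.float32)); return Q,rc
E
python3 - <<'E'
from h import *
c,p,d=load('top0')
Q,rc=mouse(c,p,d,(295,225,365,270)); print(len(Q),rc,Q[:,2].max(),Q.mean(0))
f=lambda l:np.array(l)/4+[165,170]
pts={'tips z30':(f([[480,195],[447,472]]),.03),'wallfront z46':(f([[322,246],[304,374]]),.046),'block outer front z46':(f([[172,214],[140,404]]),.046),'mouse wheel':(f([[611,292]]),.034)}
for k,(uv,z) in pts.items(): print(k,atz(c,uv,z).round(4).tolist(), bydepth(c,d,uv).round(4).tolist())
for k,uv in dict(mug=(446,205),stap=(437,305),pot=(172,162),yel1=(327,187),yel2=(326,309),coverA=(184,203.5),coverB=(176,256)).items(): print(k,bydepth(c,d,uv).round(3))
# dock points with z 38-50mm
P=cloud(c,d)[205:280,170:300]; z=P[...,2]
Q=P[(z>.040)&(z<.050)]; 
for e in range(0,len(Q),25): pass
np.save('pics/dk.npy',Q); rc=cv2.minAreaRect((Q[:,:2]*1000).astype(np.float32)); print('dock z46',rc)
Q=P[(z>.024)&(z<.034)]; print(np.array([[Q[:,1].min()],[Q[:,1].max()]]),len(Q))
E
```

```text
1049 ((548.02783203125, -107.52284240722656), (109.58434295654297, 60.33306121826172), 81.24549102783203) 0.042016687564956676 [ 0.54530434 -0.11039469  0.02919861]
tips z30 [[0.6095, 0.0004, 0.03], [0.4451, 0.0138, 0.03]] [[0.6159, 0.0014, 0.0007], [0.4452, 0.0138, 0.0294]]
wallfront z46 [[0.5728, 0.0907, 0.046], [0.4977, 0.0973, 0.046]] [[0.5746, 0.0917, 0.0362], [0.4991, 0.0986, 0.0344]]
block outer front z46 [[0.5891, 0.1791, 0.046], [0.4775, 0.1903, 0.046]] [[0.5985, 0.1877, 0.0004], [0.4819, 0.1986, 0.0047]]
mouse wheel [[0.5527, -0.0785, 0.034]] [[0.5522, -0.0784, 0.037]]
mug [[ 0.662 -0.395  0.005]]
stap [[ 0.415 -0.357  0.038]]
pot [[0.751 0.287 0.004]]
yel1 [[ 0.69  -0.098  0.033]]
yel2 [[ 0.4   -0.101  0.034]]
coverA [[0.597 0.201 0.204]]
coverB [[0.489 0.209 0.203]]
dock z46 ((535.0736694335938, 157.8009796142578), (127.87966918945312, 127.30721282958984), 79.74454498291016)
[[0.00045674]
 [0.22969207]] 346
```

The crop confirms the black mouse: wheel at crop (611,292), nose pointing left into the dock mouth. I'll refine the dock pose from the depth points.

```bash
python3 - <<'E'
from h import *
from scipy.optimize import least_squares
c,p,d=load('top0')
P=cloud(c,d)[205:295,165:300].reshape(-1,3); z=P[:,2]
A=P[(z>.041)&(z<.051)&(P[:,1]>.085)&(P[:,1]<.17)]
xm=.535+(A[:,1]-.13)*.06
for s in(A[:,0]<xm,A[:,0]>xm):
    W=A[s]; k=np.polyfit(W[:,1],W[:,0],1); print('wall',len(W),np.degrees(np.arctan(k[0])),np.polyval(k,.134),W[:,1].min(),W[:,1].max())
G=P[(z>.024)&(z<.034)&(P[:,1]<.088)]
for s in(G[:,0]<.53,G[:,0]>.53):
    W=G[s]; k=np.polyfit(W[:,1],W[:,0],1); print('guide',len(W),np.degrees(np.arctan(k[0])),np.polyval(k,.05),W[:,1].min(),W[:,1].max())
B=P[(z>.041)&(z<.051)&(P[:,1]>.17)]
print('block',cv2.minAreaRect((B[:,:2]*1000).astype(np.float32)))
C=P[(z>.07)]; print('cover',C[:,0].min(),C[:,0].max(),C[:,2].max()); print(np.linalg.lstsq(np.c_[C[:,0],C[:,2],np.ones(len(C))],C[:,1],rcond=None)[0])
E
```

```text
wall 123 3.902285331560478 0.5012705349241627 0.09976624215408995 0.16924245197711896
wall 131 4.574932321537321 0.5766968030797835 0.0940812882089815 0.1698851155608571
guide 133 31.435406527539236 0.4694132874703472 0.013419823783042448 0.08746401865867037
guide 144 -22.8983702756155 0.5908055788104151 0.00045673632560733516 0.08693583863666365
block ((541.8260498046875, 193.27182006835938), (57.45269775390625, 127.11354064941406), 80.65202331542969)
cover 0.35646466200157095 0.6010909158716771 1.1817477773972354
[-0.03302198 -0.23809451  0.2622193 ]
```

>>> step_arm:
  increments:
    - [[3.5, -5, 0], [0, 0, -8]]
    - [[3.5, -5, 0], [0, 0, -8]]
    - [[3.5, -5, 0], [0, 0, -8]]
    - [[3.5, -5, 0], [0, 0, -8]]
    - [[3.5, -5, 0], [0, 0, -8]]
    - [[3.5, -5, 0], [0, 0, -8]]
    - [[3.5, -5, 0], [0, 0, -8]]
    - [[3.5, -5, 0], [0, 0, -8]]
    - [[3.5, -5, 0], [0, 0, -8]]
    - [[3.5, -5, 0], [0, 0, -8]]
  fingers: 1

```text
clock: 1.1
tool_pos: [0.4648, 0.188, 0.2387]
eef_rot: [0.748, 0.664, -0.0, -0.0]
contact_force: [0.1, -0.1, -0.5]
opening: 0.996
finger_force: 0.0
```

>>> step_arm:
  increments:
    - [[1.2, -4.2, 0], [0, 0, -1]]
    - [[1.2, -4.2, 0], [0, 0, -1]]
    - [[1.2, -4.2, 0], [0, 0, 0]]
    - [[1.2, -4.2, 0], [0, 0, 0]]
    - [[1.2, -4.2, 0], [0, 0, 0]]
    - [[1.2, -4.3, 0], [0, 0, 0]]
    - [[1.0, -4.3, 0], [0, 0, 0]]
    - [[0, 0, -3], [0, 0, 0]]
    - [[0, 0, -3], [0, 0, 0]]
    - [[0, 0, 0], [0, 0, 0]]

```text
clock: 2.1
tool_pos: [0.5432, -0.106, 0.1754]
eef_rot: [0.758, 0.653, -0.003, -0.003]
contact_force: [-1.6, 0.1, -0.4]
opening: 1.002
finger_force: 0.0
```

```bash
python3 - <<'E'
from h import *
c,p,d=snap('wrist','w1'); s=r.get_state(); print(s['tool_pos'],s['eef_rot'])
c,p,d=snap('top','top1'); cv2.imwrite('pics/w1s.png',cv2.resize(load('w1')[1][:,:,::-1],(480,360)))
E
```

```text
[ 0.54459891 -0.10595287  0.17733409] [ 0.75747358  0.65286168 -0.0014389  -0.00182299]
```

View pics/w1.png

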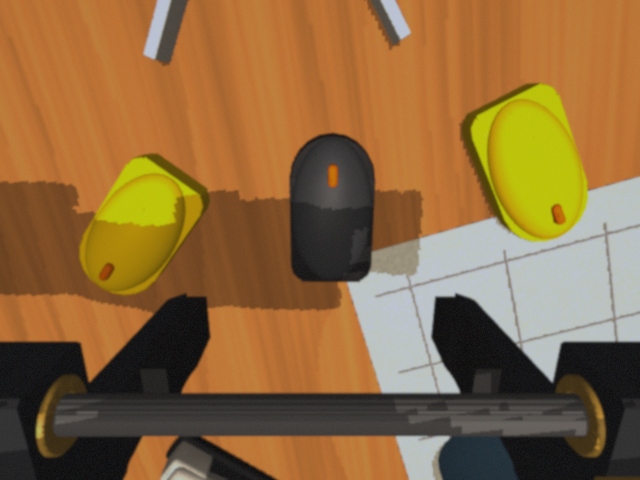

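The black mouse sits between the yellow ones: nose tip at (333,134), rear centre at (331,281), sides at columns 291 and 375. The guide tips are at (157,55) and (400,40).

```bash
python3 - <<'E'
from h import *
c,p,d=load('w1')
X=atz(c,[[333,134],[331,281],[290.5,210],[375,210],[332,207]],.015); print(X.round(4))
Q,rc=mouse(c,p,d,(270,120,400,290)); print(rc,len(Q))
print(atz(c,[[333,176]],.035), atz(c,[[165,62],[394,46]],.015))
D=np.array([.5392,.1365]);u=np.array([.0741,.99725]);v=np.array([-u[1],u[0]])
m=lambda x,y:np.r_[D+u*x+v*y,.03]
print(proj(c,[m(-.13,.0785),m(-.13,-.0785)]))
E
```

```text
[[ 0.5593 -0.0526  0.015 ]
 [ 0.5418 -0.1658  0.015 ]
 [ 0.5198 -0.1033  0.015 ]
 [ 0.5828 -0.1126  0.015 ]
 [ 0.5511 -0.1055  0.015 ]]
((550.2550659179688, -107.86161804199219), (112.42396545410156, 61.4428596496582), 81.2393569946289) 10089
[[ 0.5552632  -0.07860669  0.035     ]] [[ 0.45344355  0.01135325  0.015     ]
 [ 0.60751799 -0.0018584   0.015     ]]
[[152.81676726  58.69250604]
 [397.84985755  38.41403989]]
```

>>> step_arm:
  increments:
    - [[0.6, -0.2, -2], [0, 0, 0]]
    - [[0, 0, -2.5], [0, 0, 0]]
    - [[0, 0, -2.5], [0, 0, 0]]
    - [[0, 0, -2.5], [0, 0, 0]]
    - [[0, 0, -2], [0, 0, 0]]
    - [[0, 0, -2], [0, 0, 0]]
    - [[0, 0, -1.5], [0, 0, 0]]
    - [[0, 0, -1], [0, 0, 0]]
    - [[0, 0, -0.8], [0, 0, 0]]
    - [[0, 0, 0], [0, 0, 0]]

```text
clock: 3.2
tool_pos: [0.5521, -0.1082, 0.0104]
eef_rot: [0.757, 0.653, -0.0, -0.0]
contact_force: [-0.2, -1.0, 0.1]
opening: 1.004
finger_force: 0.0
```

>>> step_arm:
  increments:
    - [[0, 0, 0], [0, 0, 0]]
    - [[0, 0, 0], [0, 0, 0]]
    - [[0, 0, 0], [0, 0, 0]]
    - [[0, 0, 0], [0, 0, 0]]
    - [[0, 0, 0], [0, 0, 0]]
    - [[0, 0, 0], [0, 0, 0]]
    - [[0, 0, 0], [0, 0, 0]]
    - [[0, 0, 0], [0, 0, 0]]
    - [[0, 0, 0], [0, 0, 0]]
    - [[0, 0, 0], [0, 0, 0]]
  fingers: 0.68
  grip_force: 3

```text
clock: 4.2
tool_pos: [0.5521, -0.1084, 0.0107]
eef_rot: [0.758, 0.653, -0.0, 0.0]
contact_force: [-1.0, 0.1, 4.1]
opening: 0.709
finger_force: 3.0
```

>>> step_arm:
  increments:
    - [[-0.3, 1, 0], [0, 0, 0.5]]
    - [[-0.3, 1.3, 0], [0, 0, 0.5]]
    - [[-0.3, 1.5, 0], [0, 0, 0.5]]
    - [[-0.3, 1.5, 0], [0, 0, 0.5]]
    - [[-0.3, 1.5, 0], [0, 0, 0.5]]
    - [[-0.3, 1.5, 0], [0, 0, 0.5]]
    - [[-0.2, 1.5, 0], [0, 0, 0.5]]
    - [[-0.2, 1.3, 0], [0, 0, 0.5]]
    - [[0, 0.9, 0], [0, 0, 0.5]]
    - [[0, 0, 0], [0, 0, 0]]

```text
clock: 5.2
tool_pos: [0.5298, 0.0142, 0.0106]
eef_rot: [0.73, 0.683, 0.0, -0.001]
contact_force: [0.3, 1.8, -0.7]
opening: 0.706
finger_force: 3.0
```

>>> step_arm:
  increments:
    - [[0, 0, 0], [0, 0, 0]]
    - [[0, 0, 0], [0, 0, 0]]
    - [[0, 0, 0], [0, 0, 0]]
    - [[0, 0, 0], [0, 0, 0]]
    - [[0, 0, 0], [0, 0, 0]]
    - [[0, 0, 3], [0, 0, 0]]
    - [[0, 0, 3], [0, 0, 0]]
    - [[0, -3, 2], [0, 0, 0]]
    - [[0, -3, 0], [0, 0, 0]]
    - [[0, 0, 0], [0, 0, 0]]
  fingers: 1

```text
clock: 6.2
tool_pos: [0.5303, -0.0541, 0.0918]
eef_rot: [0.734, 0.679, -0.001, 0.002]
contact_force: [-0.3, -0.7, -0.3]
opening: 0.998
finger_force: 0.0
```

```bash
python3 - <<'E'
from h import *
c,p,d=snap('wrist','w2'); s=r.get_state(); print(s['tool_pos'],s['eef_rot'],s['clock'])
E
```

```text
[ 0.53002047 -0.05111951  0.09120216] [ 7.32838033e-01  6.80402567e-01 -2.69232717e-04  8.31739680e-04] 6.25
```

View pics/w2.png

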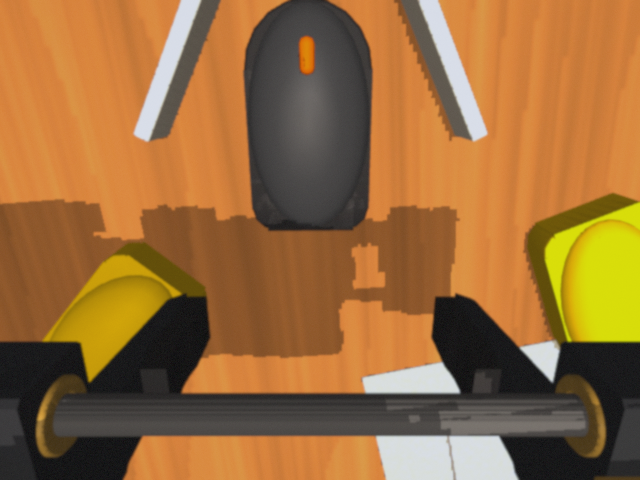

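The mouse lies centred between the guide tips (140,135) and (480,135). Its rear centre is at (310,229) and its nose at (307,0).

```bash
python3 - <<'E'
from h import *
c,p,d=load('w2')
Q,rc=mouse(c,p,d,(225,0,390,245)); print(rc,len(Q))
print(atz(c,[[310,229],[307,1]],.012).round(4), atz(c,[[150,139],[466,136]],.03).round(4))
D=np.array([.5392,.1365]);u=np.array([.0741,.99725]);v=np.array([-u[1],u[0]])
W=atz(c,[[150,139],[466,136],[310,229],[307,1]],.03); W[2:]=atz(c,[[310,229],[307,1]],.012)
for w in W: print(((w[:2]-D)@u).round(4),((w[:2]-D)@v).round(4))
E
```

```text
((529.9931030273438, 13.754093170166016), (110.39313507080078, 60.60098648071289), 86.09986114501953) 17652
[[ 0.5257 -0.044   0.012 ]
 [ 0.534   0.0699  0.012 ]] [[0.4534 0.0135 0.03  ]
 [0.6057 0.003  0.03  ]]
-0.1291 0.0764
-0.1282 -0.0762
-0.181 0.0001
-0.0668 0.0003
```

>>> step_arm:
  increments:
    - [[-0.3, -0.8, 0], [0, 0, 0]]
    - [[-0.3, -0.5, 0], [0, 0, 0]]
    - [[0, 0, 0], [0, 0, 0]]
    - [[0, 0, -2], [0, 0, 0]]
    - [[0, 0, -2], [0, 0, 0]]
    - [[0, 0, -2], [0, 0, 0]]
    - [[0, 0, -1.2], [0, 0, 0]]
    - [[0, 0, -1], [0, 0, 0]]
    - [[0, 0, 0], [0, 0, 0]]
    - [[0, 0, 0], [0, 0, 0]]
  fingers: 0.23

```text
clock: 7.25
tool_pos: [0.5243, -0.0612, 0.009]
eef_rot: [0.731, 0.682, 0.0, 0.0]
contact_force: [0.5, 0.3, 0.2]
opening: 0.229
finger_force: 0.0
```

```bash
cat >> h.py <<'E'
D=np.array([.5392,.1365]);u=np.array([.0741,.99725]);v=np.array([-u[1],u[0]])
def dk(w): w=np.asarray(w)[:2]-D; return (w@u).round(4),(w@v).round(4)
E
python3 -c "
from h import *
s=r.get_state(); print(s['tool_pos'],dk(s['tool_pos']),s['eef_rot'],s['contact_force'])"
```

```text
[ 0.52430274 -0.06123344  0.00899104] (np.float64(-0.1983), np.float64(0.0002)) [7.31261796e-01 6.82096876e-01 1.36889509e-04 1.37231011e-04] [0.47276317 0.31891962 0.19648988]
```

>>> step_arm:
  increments:
    - [[0.06, 0.8, 0], [0, 0, 0]]
    - [[0.09, 1.2, 0], [0, 0, 0]]
    - [[0.09, 1.2, 0], [0, 0, 0]]
    - [[0.09, 1.2, 0], [0, 0, 0]]
    - [[0.09, 1.2, 0], [0, 0, 0]]
    - [[0.09, 1.2, 0], [0, 0, 0]]
    - [[0.09, 1.2, 0], [0, 0, 0]]
    - [[0.08, 1, 0], [0, 0, 0]]
    - [[0.08, 1, 0], [0, 0, 0]]
    - [[0.08, 1, 0], [0, 0, 0]]

```text
clock: 8.25
tool_pos: [0.5325, 0.0493, 0.0087]
eef_rot: [0.731, 0.682, -0.0, 0.0]
contact_force: [-0.7, -1.4, 0.9]
opening: 0.23
finger_force: 0.5
```

>>> step_arm:
  increments:
    - [[0.04, 0.5, 0], [0, 0, 0]]
    - [[0.04, 0.5, 0], [0, 0, 0]]
    - [[0.03, 0.4, 0], [0, 0, 0]]
    - [[0.02, 0.3, 0], [0, 0, 0]]
    - [[0, 0.2, 0], [0, 0, 0]]
    - [[0, 0, 0], [0, 0, 0]]
    - [[0, 0, 0], [0, 0, 0]]
    - [[0, 0, 0], [0, 0, 0]]
    - [[0, 0, 0], [0, 0, 0]]
    - [[0, 0, 0], [0, 0, 0]]

```text
clock: 9.25
tool_pos: [0.5338, 0.0676, 0.0087]
eef_rot: [0.731, 0.682, -0.0, -0.0]
contact_force: [-0.4, 0.4, -0.3]
opening: 0.232
finger_force: 0.0
```

```bash
python3 -c "
from h import *
s=r.get_state(); print(s['tool_pos'],dk(s['tool_pos']),s['eef_rot'],s['contact_force'])"
```

```text
[0.53377904 0.06761576 0.0087206 ] (np.float64(-0.0691), np.float64(0.0003)) [ 7.31343393e-01  6.82009414e-01 -1.26323172e-06 -1.17152698e-05] [-0.40786574  0.43838184 -0.30490242]
```

>>> step_arm:
  increments:
    - [[0.01, 0.1, 0], [0, 0, 0]]
    - [[0.01, 0.1, 0], [0, 0, 0]]
    - [[0.01, 0.1, 0], [0, 0, 0]]
    - [[0.01, 0.1, 0], [0, 0, 0]]
    - [[0, 0.1, 0], [0, 0, 0]]
    - [[0, 0, 0], [0, 0, 0]]
    - [[0, 0, 0], [0, 0, 0]]
    - [[0, 0, 0], [0, 0, 0]]
    - [[0, 0, 0], [0, 0, 0]]
    - [[0, 0, 0], [0, 0, 0]]

```text
clock: 10.25
tool_pos: [0.5341, 0.0708, 0.0088]
eef_rot: [0.732, 0.681, -0.001, 0.001]
contact_force: [-0.3, -6.0, 1.2]
opening: 0.226
finger_force: 2.6
```

```bash
python3 -c "
from h import *
s=r.get_state(); print(s['tool_pos'],dk(s['tool_pos']),s['eef_rot'],s['contact_force'])"
```

```text
[0.53405014 0.07081873 0.00876918] (np.float64(-0.0659), np.float64(0.0003)) [ 7.31826827e-01  6.81489733e-01 -8.45731334e-04  7.24263844e-04] [-0.25071842 -6.01058769  1.21818161]
```

>>> step_arm:
  increments:
    - [[0.01, 0.1, 0], [0, 0, 0]]
    - [[0.01, 0.1, 0], [0, 0, 0]]
    - [[0, 0.1, 0], [0, 0, 0]]
    - [[0, 0, 0], [0, 0, 0]]
    - [[0, 0, 0], [0, 0, 0]]
    - [[0, 0, 0], [0, 0, 0]]
    - [[0, 0, 0], [0, 0, 0]]
    - [[0, 0, 0], [0, 0, 0]]
    - [[0, 0, 0], [0, 0, 0]]
    - [[0, 0, 0], [0, 0, 0]]

```text
clock: 11.25
tool_pos: [0.534, 0.071, 0.0088]
eef_rot: [0.733, 0.681, -0.002, 0.002]
contact_force: [-1.7, -11.3, 1.6]
opening: 0.232
finger_force: 5.1
```

>>> step_arm:
  increments:
    - [[0, -1, 0], [0, 0, 0]]
    - [[-0.1, -1.5, 0], [0, 0, 0]]
    - [[0, 0, 3], [0, 0, 0]]
    - [[0, 0, 4], [0, 0, 0]]
    - [[0, 0, 0], [0, 0, 0]]
    - [[0, 0, 0], [0, 0, 0]]
    - [[0, 0, 0], [0, 0, 0]]
    - [[0, 0, 0], [0, 0, 0]]
    - [[0, 0, 0], [0, 0, 0]]
    - [[0, 0, 0], [0, 0, 0]]
  fingers: 0.23

```text
clock: 12.25
tool_pos: [0.533, 0.0507, 0.0781]
eef_rot: [0.731, 0.682, -0.0, -0.0]
contact_force: [-0.2, -0.5, 0.3]
opening: 0.23
finger_force: 0.0
```

```bash
python3 -c "
from h import *
c,p,d=snap('wrist','w3')
s=r.get_state(); print(s['tool_pos'],dk(s['tool_pos']))"
```

```text
[0.53313594 0.05068482 0.07823359] (np.float64(-0.086), np.float64(-0.0003))
```

View pics/w3.png

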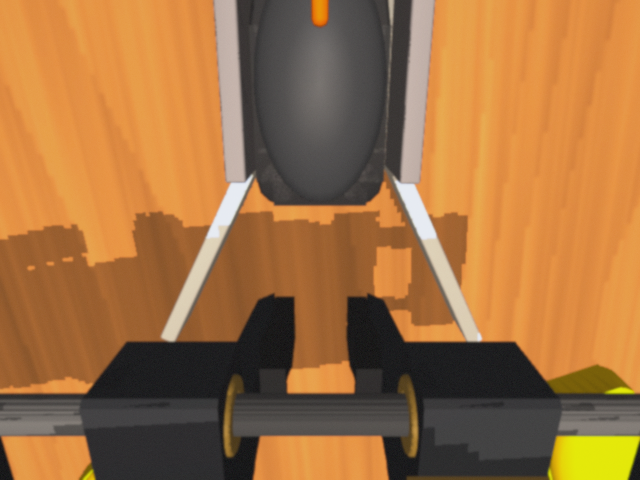

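Mouse home and straight: rear edge at (320,204), even gaps to both walls, and the push force rose without motion. Next, the cover angle.

```bash
python3 -c "
from h import *
c,p,d=load('top0'); P=cloud(c,d)[195:280,170:215].reshape(-1,3); P=P[(P[:,2]>.06)&(P[:,2]<.25)]
x=(P[:,:2]-D)@u; y=(P[:,:2]-D)@v
m=np.abs(y)<.05
for lo in np.arange(.06,.22,.02):
    k=m&(P[:,2]>lo)&(P[:,2]<lo+.02); print(lo,k.sum(),np.median(x[k]) if k.any() else 0, x[k].max() if k.any() else 0)
print(y.min(),y.max())
"
```

```text
0.06 61 0.07703340037890925 0.07824482193726863
0.08 68 0.07545103296123906 0.07660946984802892
0.1 65 0.07415236098848695 0.07529731326981765
0.12000000000000001 77 0.07278936069222881 0.07371782769368918
0.14 75 0.07127807604116321 0.07258271623038114
0.16000000000000003 81 0.06979297979745054 0.0710416522011069
0.18000000000000002 106 0.06852540103250634 0.07435977694129
0.2 139 0.06995079128639801 0.07396299163192467
-0.05678047171425285 0.05622777086301869
```

>>> step_arm:
  increments:
    - [[0, 0, 3], [0, 0, 0]]
    - [[0, 0, 4], [0, 0, 0]]
    - [[0, 0, 5], [0, 0, 0]]
    - [[0, 0, 5], [0, 0, 0]]
    - [[0, 0, 1], [0, 0, 0]]
    - [[0, 0, 0], [0, 0, 0]]
    - [[0.2, 3, 0], [0, 0, 0]]
    - [[0.3, 4, 0], [0, 0, 0]]
    - [[0.3, 4, 0], [0, 0, 0]]
    - [[0.3, 4, 0], [0, 0, 0]]
  fingers: 0

```text
clock: 13.3
tool_pos: [0.543, 0.2018, 0.2561]
eef_rot: [0.731, 0.682, -0.002, -0.001]
contact_force: [-0.2, -0.8, -0.7]
opening: 0.006
finger_force: 0.0
```

>>> step_arm:
  increments:
    - [[0.2, 2, 0], [0, 0, 0]]
    - [[0.2, 2, 0], [0, 0, 0]]
    - [[0, 1, 0], [0, 0, 0]]
    - [[0, 0, 0], [0, 0, 0]]
    - [[0, 0, -2], [0, 0, 0]]
    - [[0, 0, -2], [0, 0, 0]]
    - [[0, 0, -2], [0, 0, 0]]
    - [[0, 0, -1.8], [0, 0, 0]]
    - [[0, 0, 0], [0, 0, 0]]
    - [[0, 0, 0], [0, 0, 0]]

```text
clock: 14.3
tool_pos: [0.5489, 0.249, 0.1812]
eef_rot: [0.732, 0.681, -0.0, 0.0]
contact_force: [-0.3, -0.4, 0.4]
opening: 0.007
finger_force: 0.0
```

```bash
python3 -c "
from h import *
s=r.get_state(); print(s['tool_pos'],dk(s['tool_pos']),s['contact_force'])"
```

```text
[0.54885802 0.24897416 0.18115305] (np.float64(0.1129), np.float64(-0.0013)) [-0.30040328 -0.41762954  0.37237517]
```

>>> step_arm:
  increments:
    - [[-0.1, -1, -0.2], [0, 0, 0]]
    - [[-0.1, -1.1, -0.2], [0, 0, 0]]
    - [[-0.1, -1.1, -0.2], [0, 0, 0]]
    - [[-0.1, -1.0, -0.1], [0, 0, 0]]
    - [[-0.1, -1.05, -0.2], [0, 0, 0]]
    - [[-0.1, -1.05, -0.25], [0, 0, 0]]
    - [[-0.1, -1, -0.4], [0, 0, 0]]
    - [[-0.1, -1, -0.45], [0, 0, 0]]
    - [[-0.05, -0.95, -0.55], [0, 0, 0]]
    - [[-0.05, -0.9, -0.6], [0, 0, 0]]

```text
clock: 15.3
tool_pos: [0.539, 0.1484, 0.1486]
eef_rot: [0.731, 0.682, -0.0, -0.0]
contact_force: [0.9, 0.4, -0.5]
opening: 0.004
finger_force: 0.4
```

```bash
python3 -c "
from h import *
s=r.get_state(); print(s['tool_pos'],dk(s['tool_pos']),s['contact_force'])"
```

```text
[0.53904836 0.14835416 0.14858939] (np.float64(0.0118), np.float64(0.001)) [ 0.93768033  0.40355812 -0.51834334]
```

>>> step_arm:
  increments:
    - [[-0.05, -0.8, -0.7], [0, 0, 0]]
    - [[-0.05, -0.8, -0.75], [0, 0, 0]]
    - [[-0.05, -0.7, -0.85], [0, 0, 0]]
    - [[-0.05, -0.65, -0.9], [0, 0, 0]]
    - [[-0.05, -0.5, -0.95], [0, 0, 0]]
    - [[-0.05, -0.5, -1], [0, 0, 0]]
    - [[0, -0.35, -1], [0, 0, 0]]
    - [[0, -0.3, -1.05], [0, 0, 0]]
    - [[0, -0.15, -1.1], [0, 0, 0]]
    - [[0, -0.15, -0.8], [0, 0, 0]]

```text
clock: 16.3
tool_pos: [0.5363, 0.1002, 0.0571]
eef_rot: [0.731, 0.682, -0.0, -0.0]
contact_force: [-0.5, -0.0, 0.9]
opening: 0.006
finger_force: 0.3
```

>>> step_arm:
  increments:
    - [[0, 0, -0.1], [0, 0, 0]]
    - [[0, 0, -0.1], [0, 0, 0]]
    - [[0, 0, -0.1], [0, 0, 0]]
    - [[0, 0, -0.1], [0, 0, 0]]
    - [[0, 0, -0.1], [0, 0, 0]]
    - [[0, 0, 0], [0, 0, 0]]
    - [[0, 0, 0], [0, 0, 0]]
    - [[0, 0, 0], [0, 0, 0]]
    - [[0, 0, 0], [0, 0, 0]]
    - [[0, 0, 0], [0, 0, 0]]

```text
clock: 17.3
tool_pos: [0.5366, 0.1003, 0.0544]
eef_rot: [0.731, 0.682, 0.0, 0.0]
contact_force: [-1.2, -0.4, 7.7]
opening: 0.003
finger_force: 4.2
```

Force rises to 7.7 N at z = 0.054, so the cover is down on its stop. I'll lift off and check.

>>> step_arm:
  increments:
    - [[0, 0, 1], [0, 0, 0]]
    - [[0, 0, 3], [0, 0, 0]]
    - [[0, 0, 4], [0, 0, 0]]
    - [[0, 0, 5], [0, 0, 0]]
    - [[-1, -2, 5], [0, 0, 0]]
    - [[-2, -4, 2], [0, 0, 0]]
    - [[-2, -4, 0], [0, 0, 0]]
    - [[-2, -4, 0], [0, 0, 0]]
    - [[0, -4, 0], [0, 0, 0]]
    - [[0, 0, 0], [0, 0, 0]]

```text
clock: 18.3
tool_pos: [0.4663, -0.0845, 0.25]
eef_rot: [0.735, 0.678, -0.001, 0.002]
contact_force: [-0.4, -0.0, -0.8]
opening: 0.007
finger_force: 0.0
```

```bash
python3 -c "
from h import *
c,p,d=snap('top','top2')
P=cloud(c,d)[195:300,165:300].reshape(-1,3); P=P[(P[:,2]>.05)&(P[:,2]<.1)]
x=(P[:,:2]-D)@u; y=(P[:,:2]-D)@v; m=np.abs(y)<.054
print(np.polyfit(x[m],P[m,2],1),x[m].min(),x[m].max())
cv2.imwrite('pics/t2.png',cv2.resize(p[120:360,140:460,::-1],None,fx=2.5,fy=2.5,interpolation=cv2.INTER_CUBIC))
s=r.get_state(); print(s['tool_pos'],s['contact_force'])"
```

```text
[-0.00291426  0.05398746] -0.07607126445293197 0.08892516888165021
[ 0.46694118 -0.08097762  0.24969928] [ 0.00397068  0.51717784 -0.34397723]
```

View pics/t2.png

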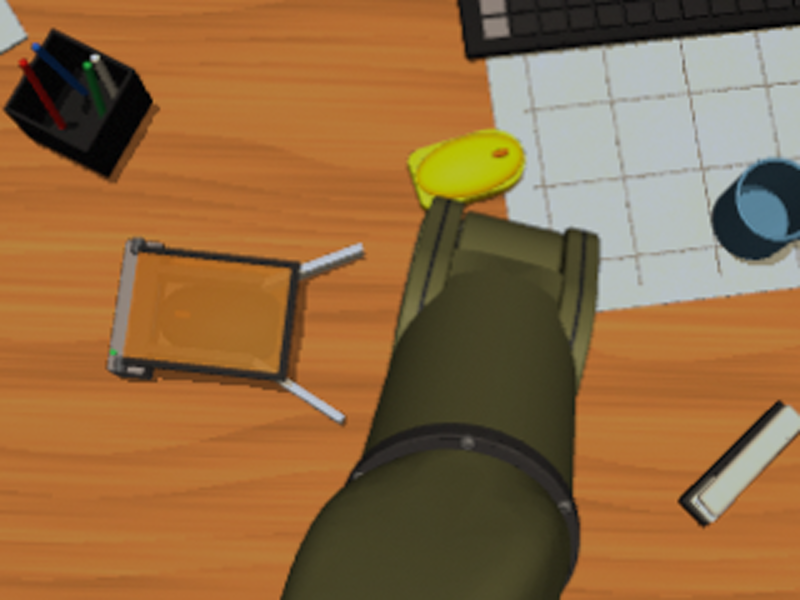

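The cover is level (measured slope about 0) over the mouse at (225,315). A green lamp is lit on the dock at (113,352). The pot, mug and stapler are unmoved, and the arm is clear of everything.

```bash
python3 -c "
from plant import r
print(r.finish_job())"
```

```text
the job is handed in; nothing more can be done
None
```

The mouse is fully home and straight in the dock, the cover is closed level over it, the mug, stapler and pen pot were not touched, and the job was handed in at about 18 s; no verdict came back.

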